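Find and mark the balance point of a ballasted bar

TASK

The aluminium bar has ballast hidden inside it. Push it endways along its stand, without lifting it off, until its low end comes up and, with the gripper away from it, it balances level by itself on the brass fulcrum. Then set the orange saddle clip astride the bar right above the fulcrum to mark the balance point, and leave the bar balanced level with the clip on it; do not disturb the other things on the desk.

Things in the scene. Friction and masses are not known exactly. Their poses are not given: they have to be found in the camera images.
- stand: Balance stand, fixed to the desk: grey base 320 x 74 mm, 12 mm high. Origin: centre of its underside, on the desk; x runs along the stand, the way the bar must be pushed, y across, z up. Brass fulcrum at its middle, a lower rest at each end. Two steel guide pins (8 mm thick, tops at 57 mm) stand 75 mm to each side of the middle, 9.5 mm clear of the centre line: the bar slides only along x.
- fulcrum (a point): Centre of the flat top of the brass fulcrum, 45 mm above the desk. The flat is 12 mm long along the stand and 50 mm wide. The bar lies level only while its balance point is over this flat; before that its -x end is down, beyond it its +x end (3 to 5 degrees).
- rest (a point): Centre of the rubber top of the rest block at the -x end of the stand, 37 mm above the desk (8 mm lower than the fulcrum): 44 mm wide, reaching from 95 to 150 mm from the stand's middle. An equal one stands at the +x end.
- bar: Closed square aluminium tube, black end plugs, 260 x 14 x 14 mm, loose, 0.3 kg. Origin: middle of its underside; x along it (as the stand's x), z out of its top. Starts with its -x end down on the rest (3 degrees). Ballast fixed inside, unseen, puts its balance point anywhere within 25 mm of its middle, either side. Slides with 0.5 to 3 N of dry friction.
- bar_tail (a point): Middle of the bar's flat -x end face, the end to push. A finger pressing here can hold this end down by friction: the bar shows its true state only after the finger has backed off, and may rock for 1 to 2 seconds. If it was pushed too far, so that the +x end dips and stays down, it can be pushed back from its other end.
- clip: Orange plastic saddle clip, loose, 20 g, 16 mm long (x) x 30 mm wide (y) x 28 mm high, standing on the desk on two legs. Origin: centre of its underside, between the feet; z up. Legs 4 mm thick, 10 mm high, 22 mm apart along y: they straddle the bar with 4 mm play each side. Above them a solid grip block, 18 mm high, flat sides. On the bar its feet are 4 mm above the bar's underside, x along the bar.
- bottle_1: Small amber dropper bottle, 33 mm wide, 102 mm tall, standing behind the stand; leave it alone. Origin: centre of its underside.
- petri_1: Petri dish, 61 mm wide, 15 mm high, behind the stand; leave it alone. Origin: centre of its underside.
- glue_stick: Glue stick, 25 mm wide, 90 mm tall, standing behind the stand; leave it alone. Origin: centre of its underside.
- tape_roll: Roll of tape lying flat, 52 mm wide, 19 mm high, near the front of the desk; leave it alone. Origin: centre of its underside.
Mind the look-alikes: they are no part of the job. There is more than one size of the clip; the job needs the smaller.

How it is judged:
By the outcome, as a careful person would: the job done as asked, in the order asked, and still so for the second after the job is handed in, with the robot touching nothing.
It also fails if it takes over 72 s, if anything falls off the work surface, if the arm or the gripper's body presses on something with over 40 N, if the wrist force passes 120 N, or if a joint passes its speed limit or range.

ROBOT

A 7-joint arm with a two-finger parallel gripper is mounted at the origin on a cart in front of the work surface, level with it; the furniture and walls round the work are solid. World frame = base frame: x ahead of the robot, y to its left, z up, the work surface at z = 0. Lengths are in m, angles in rad, forces in N, time in s.
With the tool pointing down it reaches from about 0.425 to 0.925 m from the base axis. Payload 6.8 kg.
Tool frame: the origin (TCP) lies midway between the tips of the shut fingers; the grasp point (between the pads) lies 19 mm behind it (bot.grasp_offset is the distance from the TCP to the grasp point, in m); z points along the fingers, x is the direction in which the jaws open and shut, and the axes are right-handed (so a half turn about z gives the same grasp; the last joint's range is limited). The gripper opens to 85 mm and grips with 20 to 120 N. Pads are 22 mm wide; open, the fingers measure 114 mm over their backs; the gripper's body (76 mm by 85 mm) begins 54 mm behind the grasp point. The pads swing forward as they close: fully open they stand 13 mm farther back than shut.
Start: joints at [1.151, 0.477, 0.022, 1.555, -0.011, 1.109, -0.083], TCP at [0.207, -0.642, 0.231] pointing down, gripper open.
Joint ranges: [-2.96, 2.96], [-0.34, 2.1], [-1.41, 1.46], [0.24, 2.44], [-1.37, 4.51], [0.17, 1.92], [-2.96, 2.96]. Speed limits (rad/s): [2.39, 2.39, 3.14, 3.14, 3.14, 3.14, 3.14].

INTERFACE

Orientations are given as a unit quaternion [w, x, y, z].
In Python, from station import bot, imaging gives the robot as it stands. The module is installed in compiled form; this text tells all that it offers.
- The arm moves only by the tool apply_moves, never from a script. Its argument "increments" is a list of rows, each a list of 7 numbers: the shift along the tool's x, y, z in mm, then the turn, a rotation vector about the tool's x, y, z in degrees, then the closure, from -1 (fully open) to 1 (shut). In form: [[dx, dy, dz, rx, ry, rz, grip], ...]. A call has exactly 8 rows; each row shifts and turns the pose as measured when the row begins, along the tool's axes as they then stand; what a row does not reach is not made up. A row lasts 1/8 s, in which the tool goes at most 62.5 mm and 10.7 degrees, less where a joint would pass 70% of its speed; a pose out of reach is approached as far as the arm can. A call with a gripper value outside its range is refused whole. The fingers move at their own pace and stop on an object; "grip_force" is the grip in N (left out, the last holds). Time passes only in rows, so rows that do not move let the fingers close, or fill a call up. It gives the time, the measured TCP pose, the force and the opening at its end, in the units of the state.
- bot.get_obs(): the state, without advancing time (a new reading comes with each control period).
- imaging.read_camera(name): name is "side" or "top"; returns the picture (480x640x3 uint8, red, green, blue); there is no depth.
- imaging.get_calibration(name): a dict with "K" (3x3 intrinsics, pixels), "extrinsics" (4x4, takes a point from camera to world coordinates). Camera axes: x right, y down, z forward; pixel columns grow to the right and rows downward; lengths in m; the calibration is good to about 2 mm. A picture is of the moment at which its call begins. get_calibration takes no time and is no camera call.
- bot.hand_in(): hands the job in, once; it reports no verdict.
The state is a dict: "t": time; "q": joint angles; "joint_vel": joint speeds; "joint_torque": joint torques, N m; "eef_pos": TCP position; "tool_rot": TCP orientation; "contact_force": force on the tool from outside, world axes, zero at the start; "torque": the same for the moment, N m; "gripper_width": opening from 0.0 (shut) to 1.0 (fully open).
Only numpy, scipy, OpenCV 4.12 (cv2) and the standard library are available. Lean on these libraries where they do the work, as an engineer would, in place of code of your own. Each camera call takes 0.05 s, during which the arm holds its last target.

## Working session

There is one attempt and no reset: what is moved stays moved. The work goes in short steps, Python scripts to look and compute and a tool call to move; the robot and the scene stay as the last step left them, time stands still between calls to the robot, and variables do not carry over. Pictures are saved under pics/ and viewed, and the job is handed in when it is done.

Besides the shell and the picture viewer there is one more tool, called after "Request:" as name(argument=value, ...) on one line, values as JSON. apply_moves: Moves the arm, as the interface text tells. Its arguments: {"type":"object","properties":{"increments":{"type":"array","items":{"type":"array","items":{"type":"number"}}},"grip_force":{"type":"number"}},"required":["increments"]}

```bash
mkdir -p pics; ls; python3 - <<'E'
from station import bot, imaging
import cv2, json
o=bot.get_obs(); print({k:(v if not hasattr(v,'tolist') else v.tolist()) for k,v in o.items()}, bot.grasp_offset)
for n in ('side','top'):
    im=imaging.read_camera(n); cv2.imwrite(f'pics/{n}0.png',im[:,:,::-1])
    c=imaging.get_calibration(n); print(n,c)
E
```

```text
pics
{'t': 0.0, 'q': [1.150919690838563, 0.4778072143174969, 0.022343701963436137, 1.5564419423113698, -0.011485999441447464, 1.1092817129837964, -0.08310909624951289], 'joint_vel': [-0.0009206940971945663, -0.0007755750475235485, -0.0008231732504843778, -0.0004972590646747196, 0.0007372142552624149, -0.0005902597465141748, -0.0003558141452396365], 'joint_torque': [0.0008356043690582737, -59.64430332183838, 1.6082635894417763, -28.120045065879822, 0.012442085717339069, 0.009449142962694168, 3.1364866117655765e-05], 'eef_pos': [0.20685821379405156, -0.6419108541396062, 0.23032503421082565], 'tool_rot': [-0.00047078242650767146, 0.8083203629421244, -0.5887421947687979, -0.0007728621080867476], 'contact_force': [-0.27154083321339, 0.04038874093552528, 0.5412840646072644], 'torque': [-0.04646491959895151, -0.009933342415260017, -0.02024491417175971], 'gripper_width': 0.9999865456088234} 0.0187
side {'K': array([[495.47134545,   0.        , 319.41586855],
       [  0.        , 495.47134545, 240.38310684],
       [  0.        ,   0.        ,   1.        ]]), 'extrinsics': array([[ 0.96954268, -0.0864679 ,  0.22915124,  0.35421096],
       [-0.24484814, -0.36522646,  0.89814198, -0.85883795],
       [ 0.00603164, -0.92689424, -0.37527414,  0.3981877 ],
       [ 0.        ,  0.        ,  0.        ,  1.        ]])}
top {'K': array([[470.29031195,   0.        , 318.81973156],
       [  0.        , 470.29031195, 249.38388363],
       [  0.        ,   0.        ,   1.        ]]), 'extrinsics': array([[-0.03088465, -0.97919921,  0.20053687,  0.3809562 ],
       [-0.9995143 ,  0.03109121, -0.00212015, -0.05986089],
       [-0.00415889, -0.20050495, -0.97968386,  0.97671682],
       [ 0.        ,  0.        ,  0.        ,  1.        ]])}
```

View pics/side0.png

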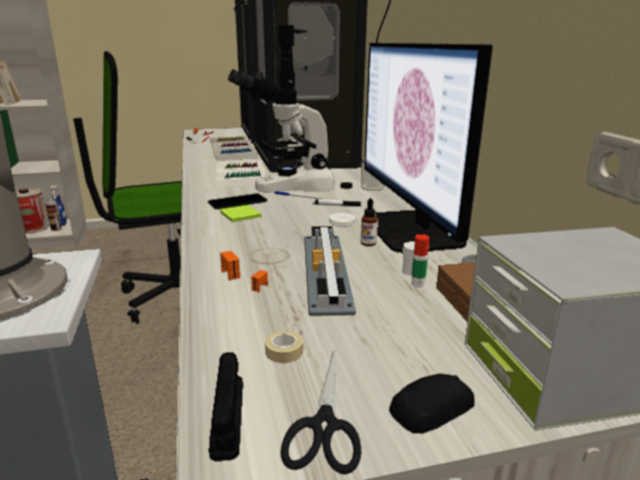

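View pics/top0.png

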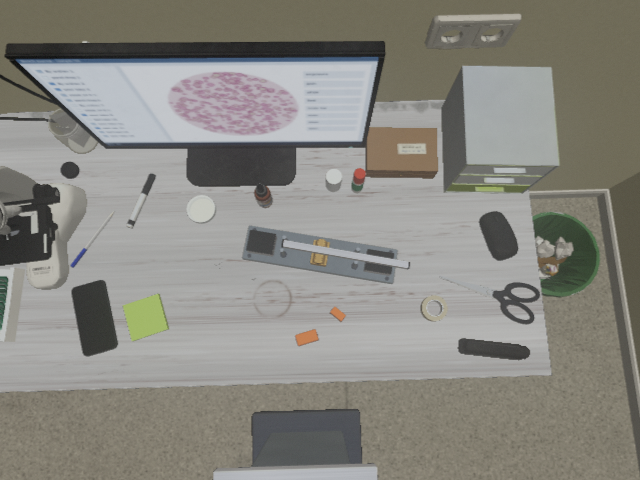

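```bash
cat > h.py <<'E'
import numpy as np, cv2
from station import bot, imaging
C={n:imaging.get_calibration(n) for n in ('side','top')}
def ray(n,p,z):
    K,E=C[n]['K'],C[n]['extrinsics']
    d=E[:3,:3]@np.linalg.solve(K,[p[0],p[1],1.]); o=E[:3,3]
    return o+d*(z-o[2])/d[2]
def proj(n,P):
    K,E=C[n]['K'],C[n]['extrinsics']
    c=E[:3,:3].T@(np.asarray(P)-E[:3,3]); u=K@c; return u[:2]/u[2]
def grab(n,name=None):
    im=imaging.read_camera(n)[:,:,::-1].copy()
    if name: cv2.imwrite(f'pics/{name}.png',im)
    return im
def crop(im,x0,y0,x1,y1,s,name):
    cv2.imwrite(f'pics/{name}.png',cv2.resize(im[y0:y1,x0:x1],None,fx=s,fy=s,interpolation=cv2.INTER_CUBIC))
E
python3 - <<'E'
from h import *
t=cv2.imread('pics/top0.png'); s=cv2.imread('pics/side0.png')
crop(t,235,160,435,300,4,'t0a'); crop(t,260,270,360,370,5,'t0b'); crop(s,200,190,400,330,4,'s0a')
for n,im in (('top',t),('side',s)):
    hsv=cv2.cvtColor(im,cv2.COLOR_BGR2HSV)
    m=cv2.inRange(hsv,(4,180,120),(16,255,255))
    k,l,st,ce=cv2.connectedComponentsWithStats(m)
    for i in range(1,k):
        if st[i,4]>30: print(n,st[i],ce[i], ray(n,ce[i],0.02))
E
```

```text
side [415 234  14  20 145] [422.08275862 242.17241379] [ 0.78487873 -0.01092037  0.02      ]
side [221 252  18  27 283] [230.3180212  263.55830389] [ 0.39994827 -0.02527596  0.02      ]
side [252 271  15  20 169] [260.10650888 278.34911243] [ 0.44428531 -0.0978734   0.02      ]
```

View pics/t0a.png

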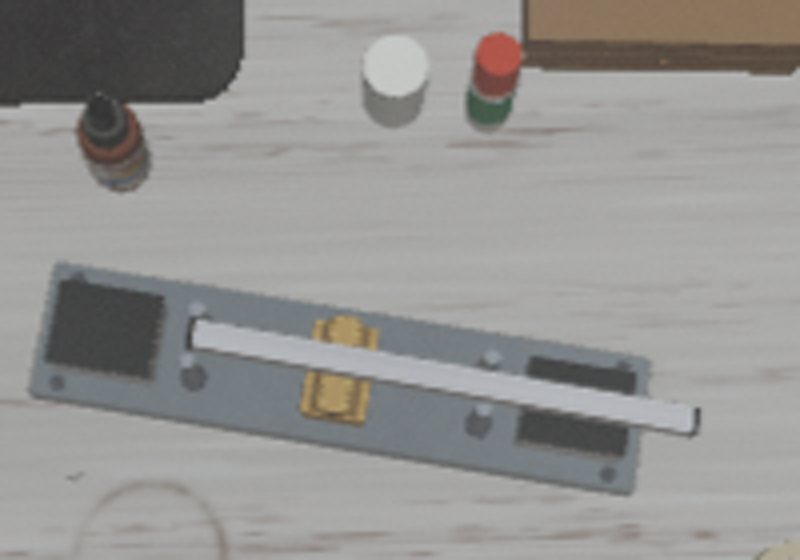

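View pics/s0a.png

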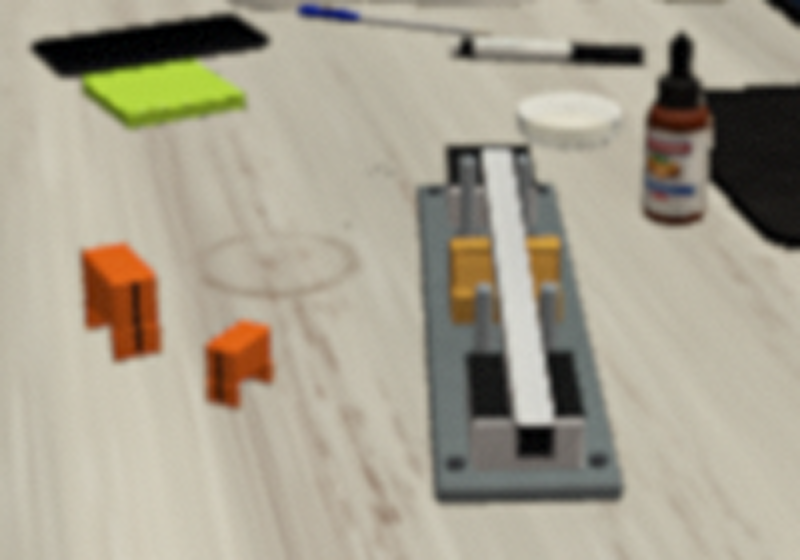

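View pics/t0b.png

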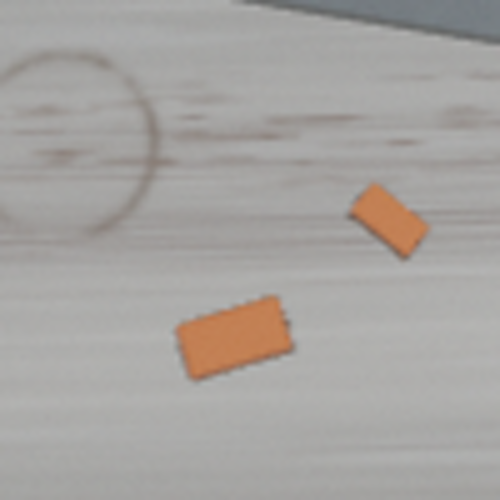

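```bash
python3 - <<'E'
from h import *
t=cv2.imread('pics/top0.png')
f=np.array([235,160])
cs=[np.array(p)/4+f-0.375 for p in [(57,263),(649,358),(632,495),(30,397)]]
W=[ray('top',p,0.012) for p in cs]
for w in W: print(np.round(w*1000,1))
W=np.array(W); print('centre',W.mean(0), 'L',np.linalg.norm(W[0]-W[1]),np.linalg.norm(W[3]-W[2]),'Wd',np.linalg.norm(W[0]-W[3]),np.linalg.norm(W[1]-W[2]))
d=(W[0]+W[3]-W[1]-W[2])[:2]; ax=d/np.linalg.norm(d); print('stand x dir',ax, np.degrees(np.arctan2(ax[1],ax[0])))
hsv=cv2.cvtColor(t,cv2.COLOR_BGR2HSV)
m=cv2.inRange(hsv,(4,110,120),(16,255,255))
k,l,st,ce=cv2.connectedComponentsWithStats(m)
for i in range(1,k):
    if st[i,4]>30:
        zt=0.028
        print(st[i],ce[i], np.round(ray('top',ce[i],zt)*1000,1))
        pts=np.argwhere(l==i)[:,::-1].astype(np.float32)
        w=np.array([ray('top',p,zt)[:2] for p in pts]).astype(np.float32)*1000
        r=cv2.minAreaRect(w); print(r, np.round(cv2.boxPoints(r),1))
        cov=np.cov(w.T); e,v=np.linalg.eigh(cov); print(np.sqrt(12*e), 'major axis angle', np.degrees(np.arctan2(v[1,1],v[0,1])))
# stand mask
C0=W.mean(0)
# bar: 
m=cv2.inRange(hsv,(0,0,190),(180,60,255))
k,l,st,ce=cv2.connectedComponentsWithStats(m)
for i in range(1,k):
    if st[i,4]>200: print('white',st[i],ce[i])
# bar tail top end & fulcrum
for nm,p,z in [('tailtop',(697,420),.05),('head',(193,333),.065),('fulc',(340,368),.045),('restR',(579,408),.037),('restL',(105,330),.037)]:
    print(nm,np.round(ray('top',np.array(p)/4+f-.375,z)*1000,1))
E
```

```text
[635.   84.5  12. ]
[ 573.8 -225.2   12. ]
[ 502.1 -211.8   12. ]
[563.3  98.6  12. ]
centre [ 0.56854633 -0.06349224  0.012     ] L 0.31568402814372726 0.316459845945935 Wd 0.07307605200894843 0.07294350461372251
stand x dir [0.19363506 0.98107363] 78.8350012273073
[356 168  10  11  41] [360.90243902 173.53658537] [ 737.  -156.5   28. ]
((736.7425537109375, -157.2993927001953), (16.72737693786621, 19.99444007873535), 59.075130462646484) [[ 723.9 -159.3]
 [ 741.  -169.6]
 [ 749.6 -155.3]
 [ 732.5 -145. ]]
[15.85870194 21.94594755] major axis angle 144.91396390073797
[331 307  14  14 106] [337.5 313.5] [442.9 -95.3  28. ]
((442.9747314453125, -95.24796295166016), (28.27595329284668, 14.696866035461426), 49.6320915222168) [[ 428.2 -101.3]
 [ 439.4 -110.8]
 [ 457.7  -89.2]
 [ 446.5  -79.7]]
[14.81402874 28.42109627] major axis angle 47.882101579800384
[296 330  22  16 228] [306.3377193  337.07894737] [398.5 -31.7  28. ]
((398.5370178222656, -31.65343475341797), (21.542884826660156, 40.767208099365234), 14.648223876953125) [[383.  -14.7]
 [393.3 -54.1]
 [414.1 -48.7]
 [403.8  -9.2]]
[21.56821744 40.76864601] major axis angle 104.8850696076903
white [   23    63   354    79 16041] [212.61610872  98.71148931]
white [187 195  28  27 573] [200.32635253 208.21640489]
white [  0 268  14  73 271] [  6.33210332 299.57933579]
tailtop [ 533.9 -240.6   50. ]
head [583.    9.1  65. ]
fulc [567.  -63.4  45. ]
restR [ 544.1 -183.8   37. ]
restL [592.2  56.2  37. ]
```

Request:
apply_moves(increments=[[-32, -52, 0, 0, 0, 0, 1], [-32, -52, 0, 0, 0, 0, 1], [-32, -52, 0, 0, 0, 0, 1], [-32, -52, 0, 0, 0, 0, 1], [-32, -52, 0, 0, 0, 0, 1], [-32, -52, 0, 0, 0, 0, 1], [-32, -52, 0, 0, 0, 0, 1], [-32, -52, 0, 0, 0, 0, 1]], grip_force=25)

```text
t: 1.1
eef_pos: [0.5275, -0.2664, 0.2267]
tool_rot: [0.001, 0.805, -0.594, -0.003]
contact_force: [0.4, -1.2, 0.6]
gripper_width: 0.002
```

```bash
cat >> h.py <<'E'
from scipy.spatial.transform import Rotation as Ro
CEN=np.array([568.5,-63.5]); AX=np.array([np.cos(np.radians(78.8)),np.sin(np.radians(78.8))]); AY=np.array([-AX[1],AX[0]])
def pose():
    o=bot.get_obs(); q=o['tool_rot']; R=Ro.from_quat([q[1],q[2],q[3],q[0]]).as_matrix(); return o,np.array(o['eef_pos'])*1000,R
def status(tx=None,ty=None,tz=None,yaw=None):
    o,p,R=pose(); y=np.degrees(np.arctan2(R[1,0],R[0,0]))
    rel=p[:2]-CEN
    print('t',round(o['t'],2),'p',p.round(1),'yaw',round(y,1),'tilt',np.round(R[:,2],3),'s,l',np.round([rel@AX,rel@AY],1),'F',np.round(o['contact_force'],1),'w',round(o['gripper_width'],3),'q7',round(o['q'][6],2))
    if tx is not None:
        d=R.T@(np.array([tx,ty,tz])-p); print('tool delta',d.round(1), 'rz', None if yaw is None else round(-(yaw-y),1))
        if yaw is not None:
            Rt=Ro.from_euler('z',yaw,degrees=True).as_matrix()@np.diag([1,-1,-1.]); rv=Ro.from_matrix(R.T@Rt).as_rotvec(degrees=True); print('rotvec',rv.round(1))
def sl(s,l): return CEN+AX*s+AY*l
E
python3 - <<'E'
from h import *
x,y=sl(-208,0); print(x,y); status(x,y,100,-11.2)
E
```

```text
528.0992549462458 -267.53867231263183
t 1.1 p [ 527.5 -266.4  226.7] yaw -72.8 tilt [-0.006  0.002 -1.   ] s,l [-207.     0.8] F [ 0.4 -1.2  0.6] w 0.002 q7 -0.97
tool delta [  1.7  -0.9 126.6] rz -61.6
rotvec [  0.2   0.3 -61.6]
```

Request:
apply_moves(increments=[[0, 0, 20, 0, 0, -10.3, 1], [0, 0, 20, 0, 0, -10.3, 1], [0, 0, 20, 0, 0, -10.3, 1], [0, 0, 20, 0, 0, -10.3, 1], [0, 0, 20, 0, 0, -10.3, 1], [0, 0, 20, 0, 0, -10.3, 1], [0, 0, 20, 0, 0, 0, 1], [0, 0, 20, 0, 0, 0, 1]])

```text
t: 2.1
eef_pos: [0.5308, -0.257, 0.0607]
tool_rot: [-0.003, 0.997, -0.075, -0.003]
contact_force: [-0.3, 0.6, -0.1]
gripper_width: 0.001
```

```bash
python3 - <<'E'
from h import *
x,y=sl(-208,0); status(x,y,41,-11.2)
im=grab('side','s1'); crop(im,240,150,440,320,4,'s1a')
im=grab('top','t1'); crop(im,240,210,440,320,4,'t1a')
E
```

```text
t 2.1 p [ 530.8 -257.    60.7] yaw -8.6 tilt [-0.005  0.006 -1.   ] s,l [-197.1   -0.6] F [-0.3  0.6 -0.1] w 0.001 q7 -0.04
tool delta [-1.  10.9 19.7] rz 2.6
rotvec [-0.3  0.4  2.6]
```

View pics/s1a.png

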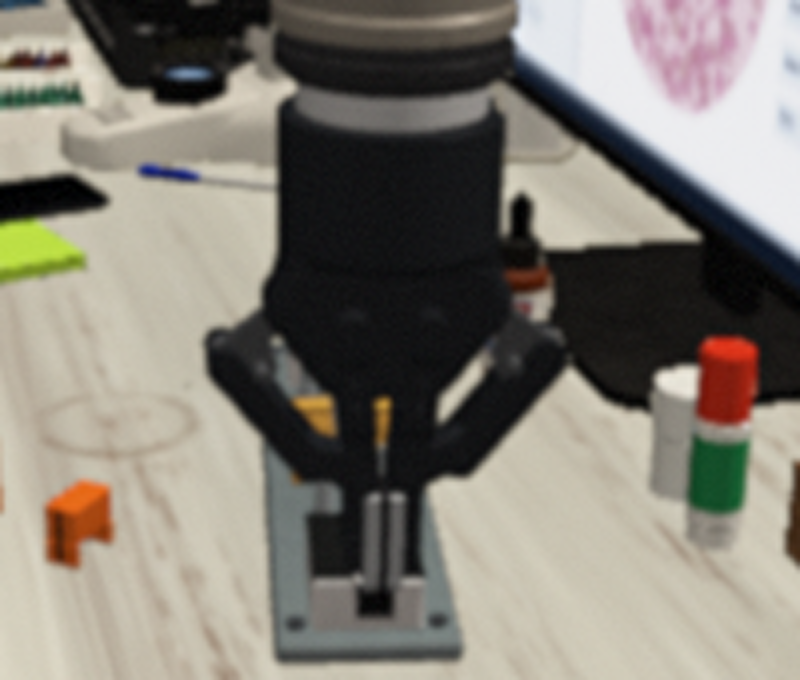

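View pics/t1a.png

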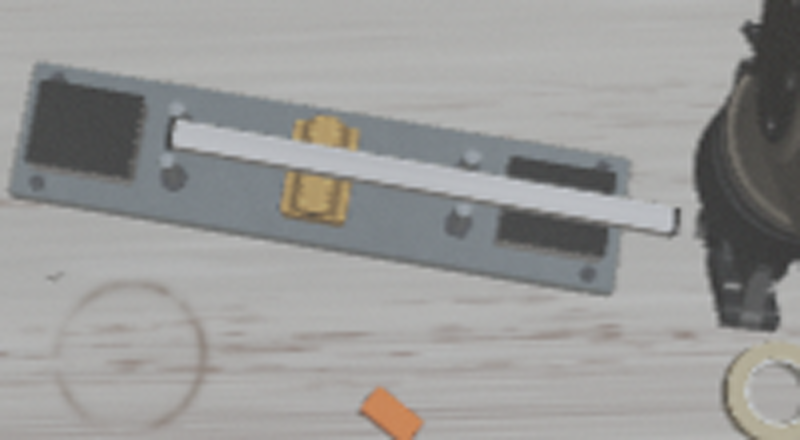

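Request:
apply_moves(increments=[[0, 1, 0, 0, 0, 1.3, 1], [0, 1, 0, 0, 0, 1.3, 1], [0, 0, 5, 0, 0, 0, 1], [0, 0, 5, 0, 0, 0, 1], [0, 0, 5, 0, 0, 0, 1], [0, 0, 4, 0, 0, 0, 1], [0, 0, 0, 0, 0, 0, 1], [0, 0, 0, 0, 0, 0, 1]])

```text
t: 3.2
eef_pos: [0.53, -0.2588, 0.0413]
tool_rot: [-0.003, 0.995, -0.099, -0.003]
contact_force: [0.8, -0.2, -0.6]
gripper_width: 0.003
```

```bash
python3 - <<'E'
from h import *
x,y=sl(-166,0); status(x,y,41,-11.2)
im=grab('side','s2'); crop(im,280,230,380,330,7,'s2a')
E
```

```text
t 3.2 p [ 530.  -258.8   41.3] yaw -11.3 tilt [-0.006  0.006 -1.   ] s,l [-199.    -0.2] F [ 0.8 -0.2 -0.6] w 0.003 q7 -0.09
tool delta [ -0.2 -33.    0.4] rz -0.1
rotvec [-0.3  0.4 -0.1]
```

View pics/s2a.png

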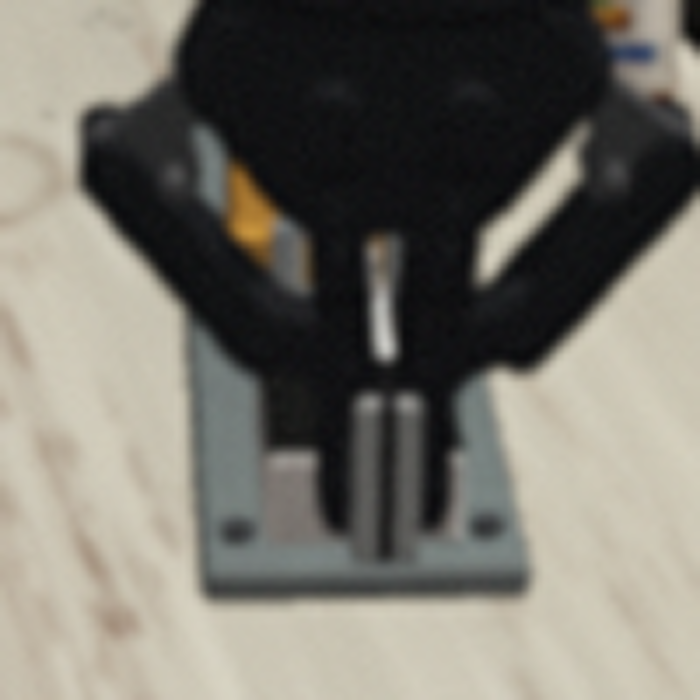

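Request:
apply_moves(increments=[[0, -5, 0, 0, 0, 0, 1], [0, -5, 0, 0, 0, 0, 1], [0, -5, 0, 0, 0, 0, 1], [0, -5, 0, 0, 0, 0, 1], [0, -5, 0, 0, 0, 0, 1], [0, -4, 0, 0, 0, 0, 1], [0, -2, 0, 0, 0, 0, 1], [0, 0, 0, 0, 0, 0, 1]])

```text
t: 4.25
eef_pos: [0.5368, -0.2294, 0.0427]
tool_rot: [-0.001, 0.995, -0.1, -0.003]
contact_force: [-0.9, -1.9, 1.0]
gripper_width: 0.001
```

```bash
python3 - <<'E'
from h import *
x,y=sl(-168,0); status(x,y,41,-11.2)
im=grab('top','t3'); crop(im,240,210,440,320,4,'t3a')
E
```

```text
t 4.25 p [ 536.8 -229.4   42.7] yaw -11.4 tilt [-0.005  0.002 -1.   ] s,l [-168.9   -1.1] F [-0.9 -1.9  1. ] w 0.001 q7 -0.14
tool delta [-1.1 -0.9  1.7] rz -0.2
rotvec [-0.1  0.3 -0.2]
```

View pics/t3a.png

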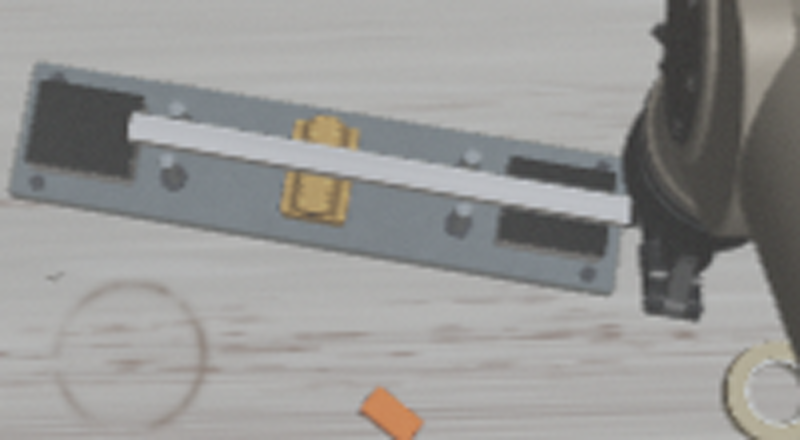

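Request:
apply_moves(increments=[[0, 6, 0, 0, 0, 0, 1], [0, 2, -10, 0, 0, 0, 1], [0, 0, -40, 0, 0, 0, 1], [0, 0, -50, 0, 0, 0, 1], [0, 0, -10, 0, 0, 0, 1], [0, 0, 0, 0, 0, 0, 1], [0, 0, 0, 0, 0, 0, 1], [0, 0, 0, 0, 0, 0, 1]])

```text
t: 5.3
eef_pos: [0.534, -0.2343, 0.1539]
tool_rot: [-0.004, 0.995, -0.098, -0.005]
contact_force: [-0.4, 0.7, 0.1]
gripper_width: -0.002
```

```bash
python3 - <<'E'
from h import *
x,y=sl(-180,0); status(x,y,41,-11.2)
im=grab('side','s4'); crop(im,280,190,380,330,5,'s4a')
im=grab('top','t4')
E
```

```text
t 5.3 p [ 534.  -234.3  153.9] yaw -11.3 tilt [-0.01   0.009 -1.   ] s,l [-174.3    0.6] F [-0.4  0.7  0.1] w -0.002 q7 -0.06
tool delta [  1.9   6.5 112.9] rz -0.1
rotvec [-0.4  0.6 -0.1]
```

View pics/s4a.png

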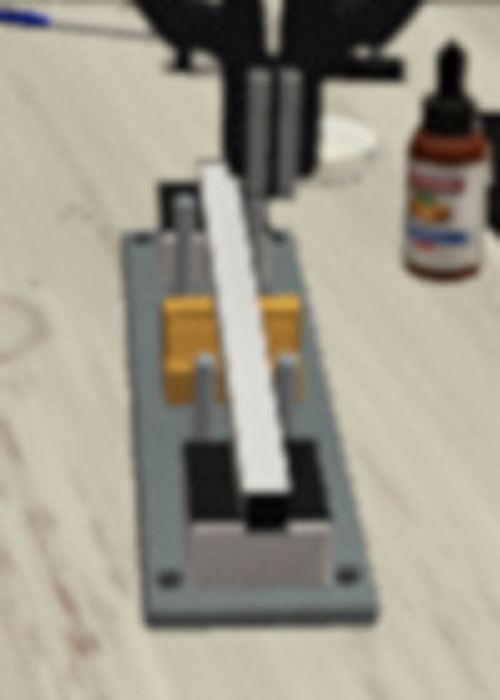

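Request:
apply_moves(increments=[[2, 4, 50, 0, 0, 0, 1], [0, 0, 45, 0, 0, 0, 1], [0, 0, 15, 0, 0, 0, 1], [0, 0, 2, 0, 0, 0, 1], [0, -6, 0, 0, 0, 0, 1], [0, -5, 0, 0, 0, 0, 1], [0, -5, 0, 0, 0, 0, 1], [0, -1, 0, 0, 0, 0, 1]])

```text
t: 6.4
eef_pos: [0.5413, -0.2222, 0.0435]
tool_rot: [-0.002, 0.995, -0.099, -0.002]
contact_force: [-0.5, -2.6, 0.4]
gripper_width: 0.003
```

```bash
python3 - <<'E'
from h import *
x,y=sl(-160,0); status(x,y,41,-11.2)
E
```

```text
t 6.4 p [ 541.3 -222.2   43.5] yaw -11.3 tilt [-0.003  0.005 -1.   ] s,l [-160.9   -4.2] F [-0.5 -2.6  0.4] w 0.003 q7 -0.15
tool delta [-4.2 -0.9  2.5] rz -0.1
rotvec [-0.2  0.2 -0.1]
```

Request:
apply_moves(increments=[[0, 6, 0, 0, 0, 0, 1], [-2, 2, -10, 0, 0, 0, 1], [-2, 0, -40, 0, 0, 0, 1], [0, 0, -45, 0, 0, 0, 1], [0, 0, -10, 0, 0, 0, 1], [0, 0, 0, 0, 0, 0, 1], [0, 0, 0, 0, 0, 0, 1], [0, 0, 0, 0, 0, 0, 1]])

```text
t: 7.4
eef_pos: [0.534, -0.2295, 0.1512]
tool_rot: [-0.004, 0.995, -0.099, -0.003]
contact_force: [-0.7, 0.3, 0.2]
gripper_width: -0.001
```

```bash
python3 - <<'E'
from h import *
x,y=sl(-170,0); status(x,y,41,-11.2)
im=grab('side','s5'); crop(im,280,190,380,330,5,'s5a')
E
```

```text
t 7.4 p [ 534.  -229.5  151.2] yaw -11.4 tilt [-0.006  0.008 -1.   ] s,l [-169.5    1.6] F [-0.7  0.3  0.2] w -0.001 q7 -0.07
tool delta [  2.4   1.2 110.1] rz -0.2
rotvec [-0.4  0.4 -0.2]
```

View pics/s5a.png

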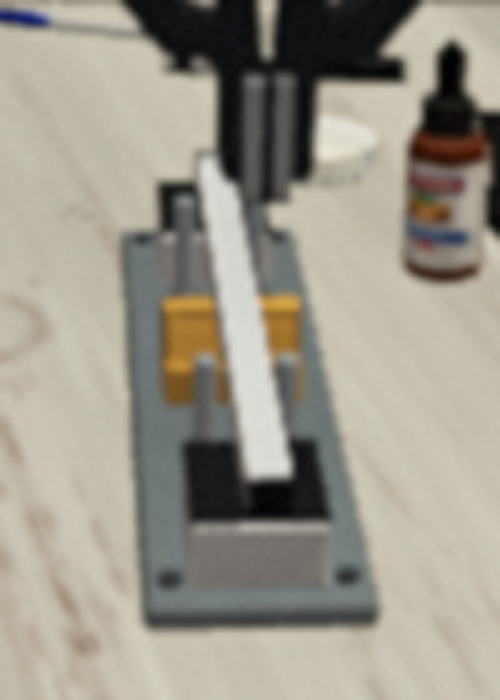

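Request:
apply_moves(increments=[[1, 3, 50, 0, 0, 0, 1], [0, 0, 43, 0, 0, 0, 1], [0, 0, 14, 0, 0, 0, 1], [0, 0, 2, 0, 0, 0, 1], [-1, -7, 0, 0, 0, 0, 1], [0, -6, 0, 0, 0, 0, 1], [0, -5, 0, 0, 0, 0, 1], [0, -1, 0, 0, 0, 0, 1]])

```text
t: 8.45
eef_pos: [0.5395, -0.2135, 0.0427]
tool_rot: [-0.002, 0.995, -0.099, -0.001]
contact_force: [-0.3, -2.5, 0.8]
gripper_width: 0.001
```

```bash
python3 - <<'E'
from h import *
x,y=sl(-153,0); status(x,y,41,-11.2)
E
```

```text
t 8.45 p [ 539.5 -213.5   42.7] yaw -11.4 tilt [-0.001  0.005 -1.   ] s,l [-152.8   -0.6] F [-0.3 -2.5  0.8] w 0.001 q7 -0.17
tool delta [-0.6  0.2  1.7] rz -0.2
rotvec [-0.3  0.1 -0.2]
```

Request:
apply_moves(increments=[[0, 6, 0, 0, 0, 0, 1], [-1, 2, -10, 0, 0, 0, 1], [-2, 0, -40, 0, 0, 0, 1], [0, 0, -45, 0, 0, 0, 1], [0, 0, -10, 0, 0, 0, 1], [0, 0, 0, 0, 0, 0, 1], [0, 0, 0, 0, 0, 0, 1], [0, 0, 0, 0, 0, 0, 1]])

```text
t: 9.45
eef_pos: [0.5332, -0.221, 0.1504]
tool_rot: [-0.004, 0.995, -0.099, -0.002]
contact_force: [-0.0, -0.4, 0.0]
gripper_width: 0.001
```

```bash
python3 - <<'E'
from h import *
x,y=sl(-165,0); status(x,y,41,-11.2)
im=grab('side','s6'); crop(im,280,190,380,330,5,'s6a')
E
```

```text
t 9.45 p [ 533.2 -221.   150.4] yaw -11.4 tilt [-0.003  0.008 -1.   ] s,l [-161.4    4.1] F [-0.  -0.4  0. ] w 0.001 q7 -0.09
tool delta [  4.6   4.4 109.3] rz -0.2
rotvec [-0.4  0.3 -0.2]
```

View pics/s6a.png

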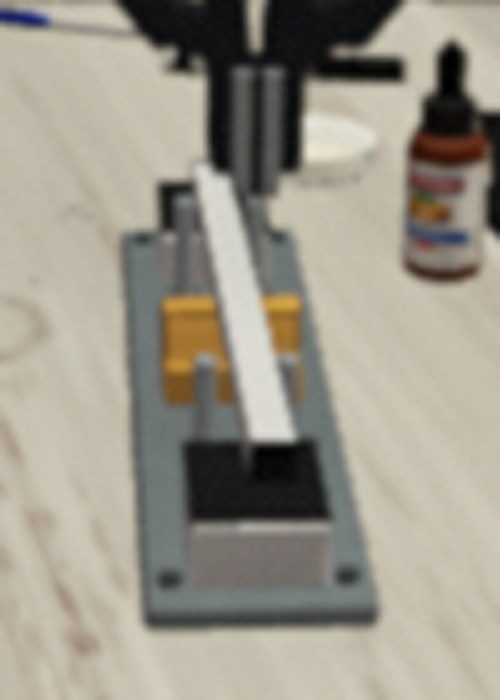

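```bash
cat >> h.py <<'E'
def tailproj(s,l=0,off=(280,190),k=5,L=260):
    for nm,zt,zh in (('down',51,67),('level',59,59),('up',67,51)):
        a=proj('side',np.r_[sl(s,l),zt]/1000); b=proj('side',np.r_[sl(s+L,l),zh]/1000)
        print(s,nm,'tail',((a-off)*k).round(),'head',((b-off)*k).round())
E
python3 - <<'E'
from h import *
for s in (-158,-150,-142): tailproj(s)
im=grab('side','s7'); crop(im,280,190,380,330,5,'s7a')
E
```

```text
-158 down tail [260. 491.] head [212. 150.]
-158 level tail [261. 467.] head [211. 169.]
-158 up tail [261. 443.] head [211. 188.]
-150 down tail [258. 479.] head [210. 144.]
-150 level tail [259. 455.] head [210. 162.]
-150 up tail [259. 431.] head [210. 181.]
-142 down tail [257. 467.] head [209. 137.]
-142 level tail [257. 443.] head [209. 156.]
-142 up tail [257. 420.] head [209. 174.]
```

View pics/s7a.png

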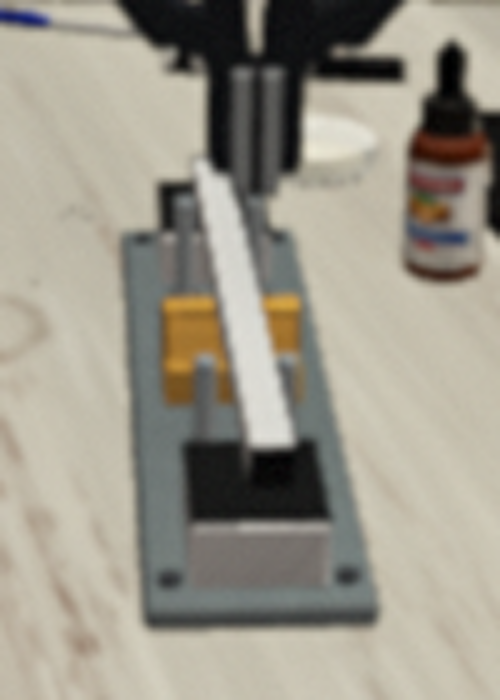

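Request:
apply_moves(increments=[[4, 3, 50, 0, 0, 0, 1], [1, 0, 42, 0, 0, 0, 1], [0, 0, 14, 0, 0, 0, 1], [-1, 0, 1, 0, 0, 0, 1], [0, -6, 0, 0, 0, 0, 1], [0, -4, 0, 0, 0, 0, 1], [0, -2, 0, 0, 0, 0, 1], [0, 0, 0, 0, 0, 0, 1]])

```text
t: 10.55
eef_pos: [0.542, -0.2127, 0.0447]
tool_rot: [-0.003, 0.995, -0.099, 0.001]
contact_force: [-0.6, 0.3, -0.3]
gripper_width: -0.002
```

```bash
python3 - <<'E'
from h import *
x,y=sl(-150.5,0); status(x,y,41,-11.2)
im=grab('top','t8'); crop(im,240,210,440,320,4,'t8a')
E
```

```text
t 10.55 p [ 542.  -212.7   44.7] yaw -11.4 tilt [ 0.003  0.005 -1.   ] s,l [-151.5   -3. ] F [-0.6  0.3 -0.3] w -0.002 q7 -0.17
tool delta [-3.  -1.   3.7] rz -0.2
rotvec [-0.3 -0.1 -0.2]
```

View pics/t8a.png

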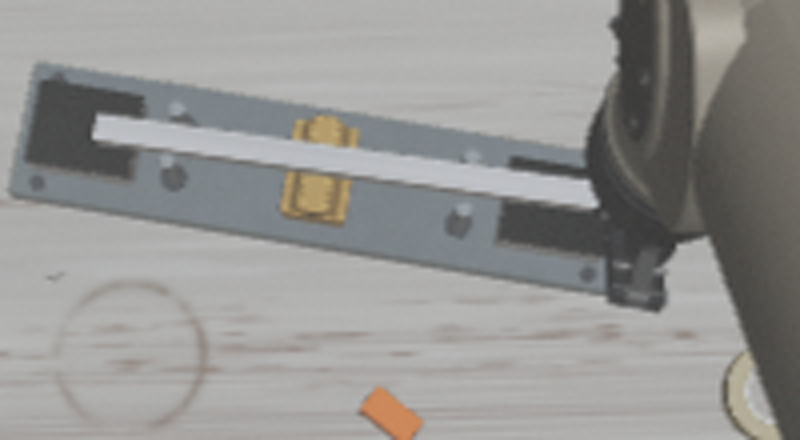

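Request:
apply_moves(increments=[[0, -1.2, 1, 0, 0, 0, 1], [0, 0, 0, 0, 0, 0, 1], [0, 6, 0, 0, 0, 0, 1], [-1, 3, -8, 0, 0, 0, 1], [-2, 0, -40, 0, 0, 0, 1], [0, 0, -50, 0, 0, 0, 1], [0, 0, -10, 0, 0, 0, 1], [0, 0, 0, 0, 0, 0, 1]])

```text
t: 11.6
eef_pos: [0.5366, -0.2214, 0.1557]
tool_rot: [-0.003, 0.995, -0.1, 0.001]
contact_force: [-0.2, 0.7, -0.4]
gripper_width: 0.001
```

```bash
python3 - <<'E'
from h import *
x,y=sl(-165,0); status(x,y,41,-11.2)
im=grab('side','s9'); crop(im,280,190,380,330,5,'s9a')
E
```

```text
t 11.6 p [ 536.6 -221.4  155.7] yaw -11.5 tilt [ 0.003  0.006 -1.   ] s,l [-161.1    0.6] F [-0.2  0.7 -0.4] w 0.001 q7 -0.09
tool delta [  0.5   4.6 114.6] rz -0.3
rotvec [-0.4 -0.1 -0.3]
```

View pics/s9a.png

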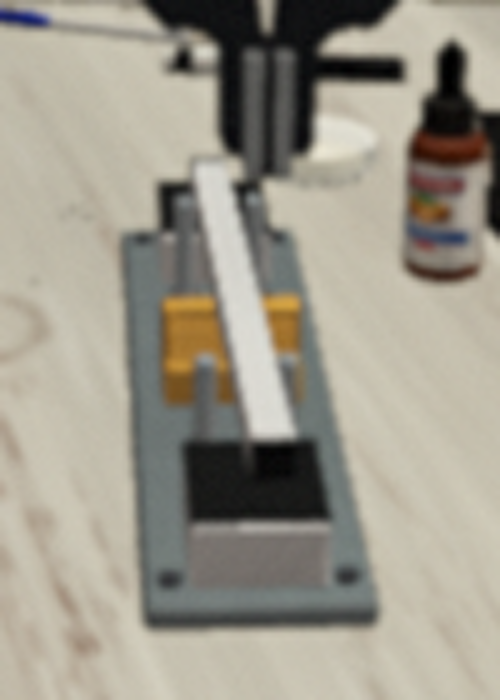

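```bash
python3 - <<'E'
from h import *
d=np.array([443-536.6,-95.2+221.4])/7
for i in range(7):
    p=np.radians(-11.5+9.9*min(i,6)); print(i, round(d@[np.cos(p),np.sin(p)],1), round(d@[np.sin(p),-np.cos(p)],1))
im=grab('side','s10'); crop(im,280,190,380,330,5,'s10a')
E
```

```text
0 -16.7 -15.0
1 -13.9 -17.6
2 -10.6 -19.8
3 -7.1 -21.3
4 -3.3 -22.2
5 0.6 -22.4
6 4.4 -22.0
```

View pics/s10a.png

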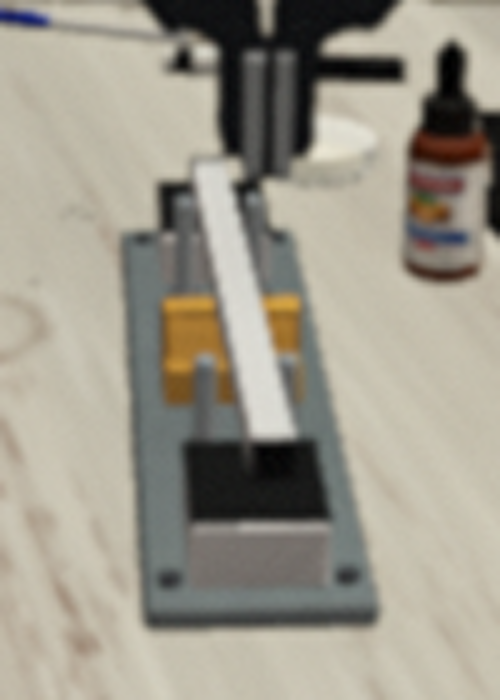

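Bar is steady now (tail edge row ~440, head ~160 in the crop: level). On to the clip.

Request:
apply_moves(increments=[[-17, -15, 0, 0, 0, -9.9, -0.3], [-14, -18, 0, 0, 0, -9.9, -0.3], [-11, -20, 0, 0, 0, -9.9, -0.3], [-7, -21, 0, 0, 0, -9.9, -0.3], [-3, -22, 0, 0, 0, -9.9, -0.3], [1, -22, 0, 0, 0, -9.9, -0.3], [4, -22, 0, 0, 0, 0, -0.3], [0, 0, 0, 0, 0, 0, -0.3]])

```text
t: 12.7
eef_pos: [0.4303, -0.0913, 0.1451]
tool_rot: [-0.01, 0.906, 0.423, -0.005]
contact_force: [-0.6, -0.2, 0.6]
gripper_width: 0.652
```

```bash
python3 - <<'E'
from h import *
status(443,-95.2,60,47.9)
im=grab('side','s11'); crop(im,220,180,380,330,5,'s11a')
t=grab('top','t11'); crop(t,240,210,440,350,4,'t11a')
E
```

```text
t 12.7 p [430.3 -91.3 145.1] yaw 50.0 tilt [-0.018  0.015 -1.   ] s,l [-54.1 130.1] F [-0.6 -0.2  0.6] w 0.652 q7 0.71
tool delta [ 5.1 14.2 84.8] rz 2.1
rotvec [-1.3  0.   2.1]
```

View pics/s11a.png

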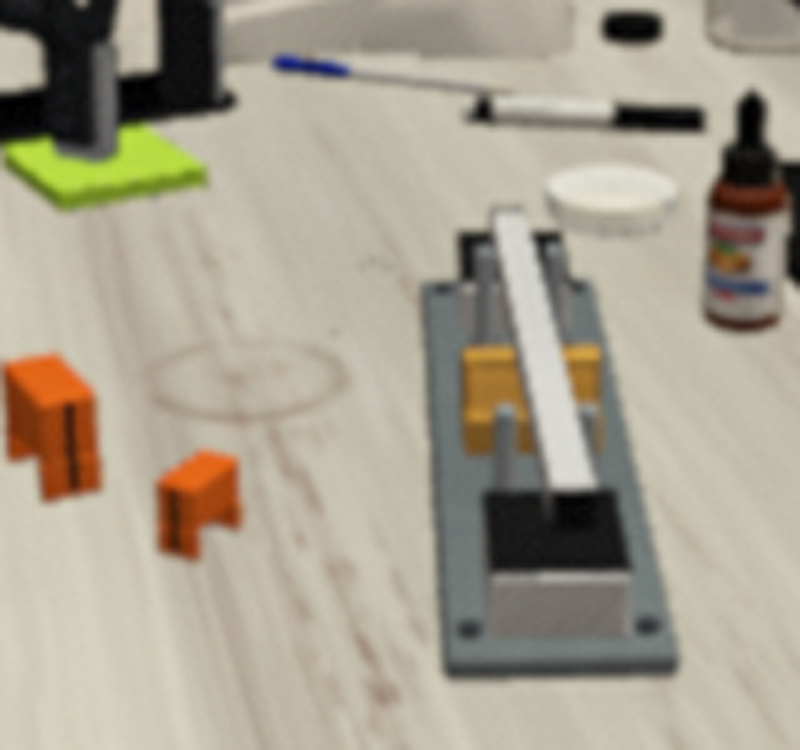

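View pics/t11a.png

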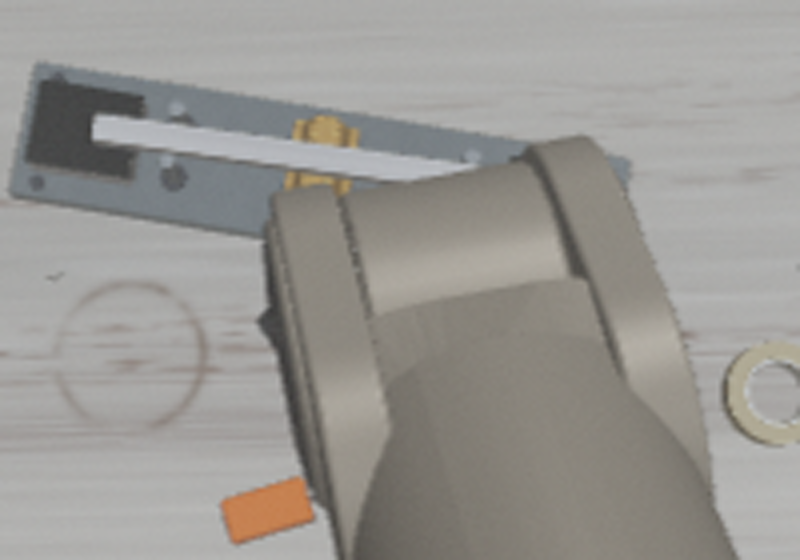

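Request:
apply_moves(increments=[[2, 5, 15, -0.6, 0, 1, -0.25], [2, 5, 20, -0.6, 0, 1, -0.25], [1, 4, 20, 0, 0, 0, -0.25], [0, 1, 20, 0, 0, 0, -0.25], [0, 0, 10, 0, 0, 0, -0.25], [0, 0, 0, 0, 0, 0, -0.25], [0, 0, 0, 0, 0, 0, -0.25], [0, 0, 0, 0, 0, 0, -0.25]])

```text
t: 13.8
eef_pos: [0.4515, -0.1037, 0.0573]
tool_rot: [0.001, 0.916, 0.402, 0.001]
contact_force: [-0.3, -0.1, 0.0]
gripper_width: 0.624
```

```bash
python3 - <<'E'
from h import *
status(443,-95.5,8,47.9)
im=grab('side','s12'); crop(im,200,180,360,330,5,'s12a')
E
```

```text
t 13.8 p [ 451.5 -103.7   57.3] yaw 47.4 tilt [ 0.003 -0.    -1.   ] s,l [-62.2 106.9] F [-0.3 -0.1  0. ] w 0.624 q7 0.51
tool delta [  0.2 -12.   49.2] rz -0.5
rotvec [ 0.1 -0.1 -0.5]
```

View pics/s12a.png

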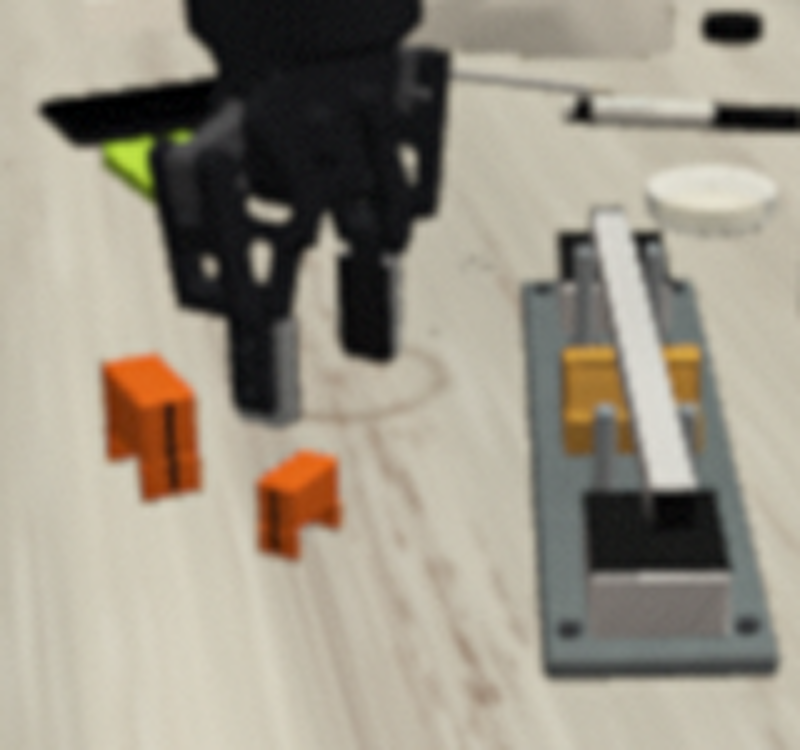

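Request:
apply_moves(increments=[[0, -5, 5, 0, 0, 0, -0.25], [0, -5, 5, 0, 0, 0, -0.25], [0, -2, 5, 0, 0, 0, -0.25], [0, 0, 0, 0, 0, 0, -0.25], [0, 0, 0, 0, 0, 0, -0.25], [0, 0, 0, 0, 0, 0, -0.25], [0, 0, 0, 0, 0, 0, -0.25], [0, 0, 0, 0, 0, 0, -0.25]])

```text
t: 14.85
eef_pos: [0.4426, -0.0951, 0.0419]
tool_rot: [0.001, 0.916, 0.402, 0.002]
contact_force: [0.6, -1.2, 0.4]
gripper_width: 0.625
```

```bash
python3 - <<'E'
from h import *
status(443,-95.5,8,47.9)
im=grab('side','s13'); crop(im,200,180,360,330,5,'s13a')
E
```

```text
t 14.85 p [442.6 -95.1  41.9] yaw 47.4 tilt [ 0.005 -0.001 -1.   ] s,l [-55.4 117.4] F [ 0.6 -1.2  0.4] w 0.625 q7 0.47
tool delta [-0.1  0.5 33.9] rz -0.5
rotvec [ 0.2 -0.1 -0.5]
```

View pics/s13a.png

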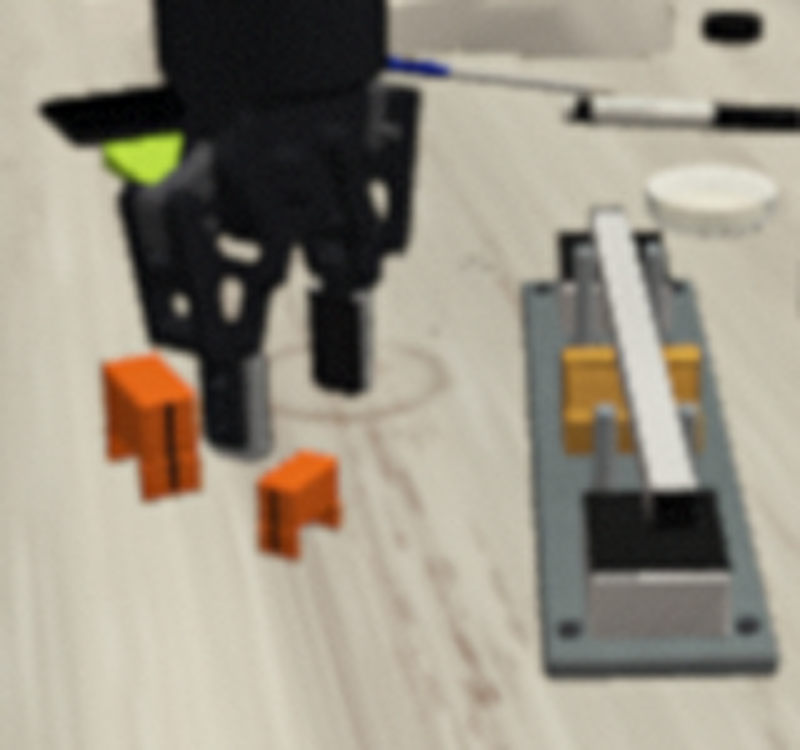

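```bash
python3 - <<'E'
from h import *
o,p,R=pose()
f=lambda P:((proj('side',np.array(P)/1000)-[200,180])*5).round()
# finger tips at opening 53mm; pads back a few mm
for sgn in (-1,1):
  for off in (26.5,):
    for yy in (-11,11):
      for dz in (0,5): print(sgn,yy,dz,f(p+R[:,0]*sgn*off+R[:,1]*yy+np.array([0,0,dz])))
d=np.radians(47.9);u=np.array([np.cos(d),np.sin(d)]);v=np.array([-u[1],u[0]])
c=np.array([443,-95.3])
for a in (-15,15):
  for b in (-8,8): print('clip top',a,b,f(np.r_[c+u*a+v*b,28]), 'foot',f(np.r_[c+u*a+v*b,0]))
E
```

```text
-1 -11 0 [219. 454.]
-1 -11 5 [218. 440.]
-1 11 0 [273. 467.]
-1 11 5 [272. 454.]
1 -11 0 [310. 396.]
1 -11 5 [309. 383.]
1 11 0 [362. 409.]
1 11 5 [362. 395.]
clip top -15 -8 [289. 490.] foot [293. 564.]
clip top -15 8 [250. 480.] foot [254. 554.]
clip top 15 -8 [339. 456.] foot [342. 528.]
clip top 15 8 [300. 446.] foot [303. 518.]
```

Request:
apply_moves(increments=[[0, 1.5, 8, 0, 0, 0, -0.25], [0, 0.5, 8, 0, 0, 0, -0.25], [0, 0, 8, 0, 0, 0, -0.25], [0, 0, 7, 0, 0, 0, -0.25], [0, 0, 3, 0, 0, 0, -0.25], [0, 0, 0, 0, 0, 0, -0.25], [0, 0, 0, 0, 0, 0, 0.6], [0, 0, 0, 0, 0, 0, 0.6]], grip_force=25)

```text
t: 15.9
eef_pos: [0.4441, -0.0965, 0.0052]
tool_rot: [0.001, 0.916, 0.402, 0.002]
contact_force: [-1.0, -1.1, -0.4]
gripper_width: 0.344
```

```bash
python3 - <<'E'
from h import *
status(443,-95.5,8,47.9)
im=grab('side','s14'); crop(im,200,180,360,330,5,'s14a')
E
```

```text
t 15.9 p [444.1 -96.5   5.2] yaw 47.4 tilt [ 0.004 -0.001 -1.   ] s,l [-56.5 115.6] F [-1.  -1.1 -0.4] w 0.344 q7 0.4
tool delta [-0.1 -1.5 -2.8] rz -0.5
rotvec [ 0.2 -0.1 -0.5]
```

View pics/s14a.png

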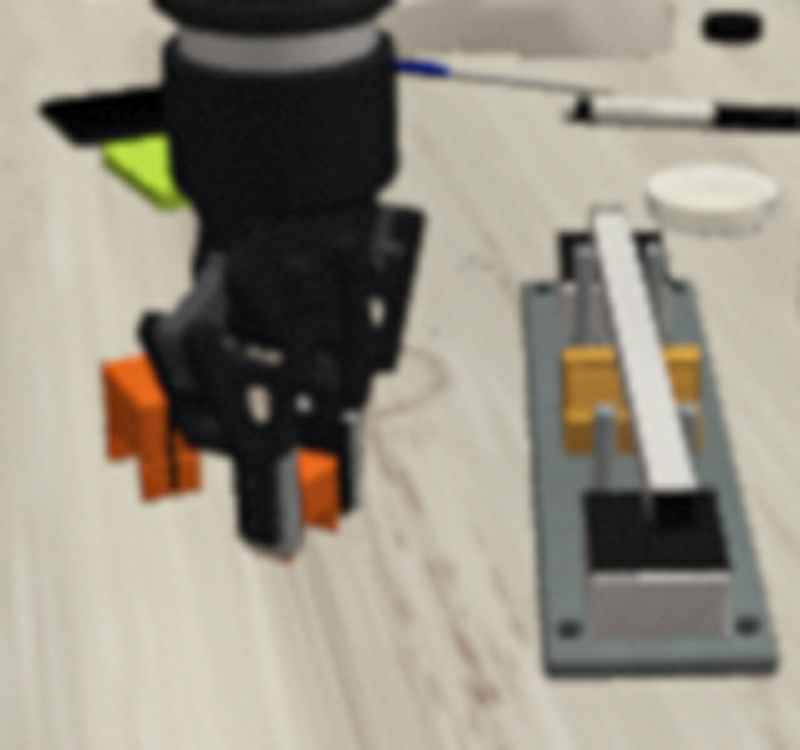

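Request:
apply_moves(increments=[[0, 0, 0, 0, 0, 0, 0.6], [0, 0, -20, 0, 0, 0, 0.6], [0, 0, -30, 0, 0, 0, 0.6], [0, 0, -30, 0, 0, 0, 0.6], [0, 0, -30, 0, 0, 0, 0.6], [0, 0, -10, 0, 0, 0, 0.6], [0, 0, 0, 0, 0, 0, 0.6], [0, 0, 0, 0, 0, 0, 0.6]], grip_force=30)

```text
t: 16.95
eef_pos: [0.4423, -0.0967, 0.1274]
tool_rot: [0.001, 0.916, 0.402, 0.001]
contact_force: [0.2, 0.0, 0.1]
gripper_width: 0.34
```

```bash
python3 - <<'E'
from h import *
status(568.5,-63.5,120,-11.2)
o,p,R=pose()
d=np.array([568.5-p[0],-63.5-p[1]])/7
for i in range(8):
    a=np.radians(47.4-9.8*min(i,6)); print(i, round(d@[np.cos(a),np.sin(a)],1), round(d@[np.sin(a),-np.cos(a)],1))
im=grab('side','s15'); crop(im,200,120,360,330,3.5,'s15a')
t=cv2.imread('pics/t11.png')
hsv=cv2.cvtColor(t,cv2.COLOR_BGR2HSV)
print(hsv[249,300],hsv[244,280])
m=((hsv[:,:,1]<25)&(hsv[:,:,2]>170)).astype(np.uint8); 
cs=sl(0,0)
for u in range(266,345,6):
    ys=np.where(m[232:262,u])[0]
    if len(ys): 
        c=ys.mean()+232; w=ray('top',(u,c),.059)*1000; r=w[:2]-CEN; print(u,len(ys),c,'s,l',np.round([r@AX,r@AY],1))
E
```

```text
t 16.95 p [442.3 -96.7 127.4] yaw 47.4 tilt [ 0.002 -0.001 -1.   ] s,l [-57.1 117.3] F [0.2 0.  0.1] w 0.34 q7 0.62
tool delta [109.9  70.3   7.6] rz 58.6
rotvec [ 0.1 -0.1 58.6]
0 15.7 10.1
1 17.2 7.2
2 18.2 4.2
3 18.6 1.1
4 18.5 -2.1
5 17.9 -5.2
6 16.7 -8.2
7 16.7 -8.2
[107  10 182] [111   9 189]
266 6 241.5 s,l [108.5   1.4]
272 6 242.5 s,l [96.3  1.4]
278 7 243.0 s,l [84.3  0.5]
284 7 244.0 s,l [72.1  0.5]
290 6 244.5 s,l [60.1 -0.4]
296 6 245.5 s,l [47.9 -0.4]
302 7 244.42857142857142 s,l [36.5 -4.5]
308 8 243.75 s,l [24.9 -7.8]
314 11 242.72727272727272 s,l [ 13.4 -11.8]
320 11 241.9090909090909 s,l [  1.9 -15.4]
326 11 242.45454545454547 s,l [-10.2 -16.3]
332 12 242.5 s,l [-22.  -18.1]
338 11 243.72727272727272 s,l [-34.2 -17.6]
344 11 242.36363636363637 s,l [-45.6 -22.3]
```

View pics/s15a.png

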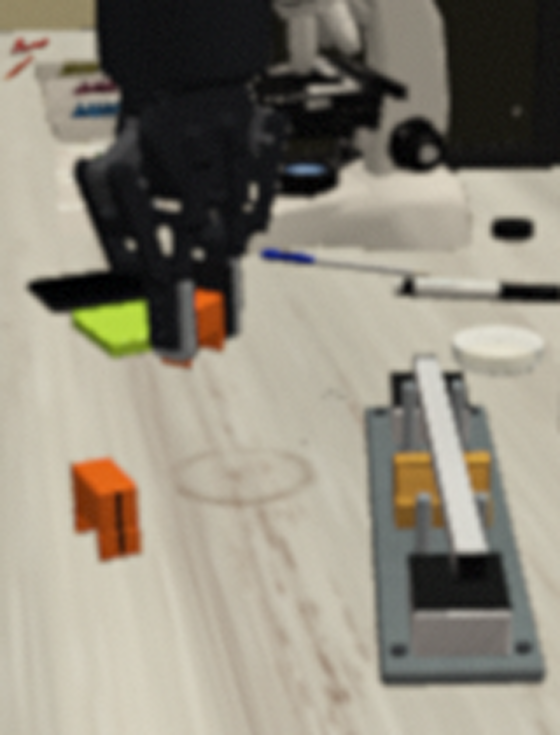

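Request:
apply_moves(increments=[[16, 10, 0, 0, 0, 9.8, 0.6], [17, 7, 0, 0, 0, 9.8, 0.6], [18, 4, 0, 0, 0, 9.8, 0.6], [18, 1, 0, 0, 0, 9.8, 0.6], [18, -2, 0, 0, 0, 9.8, 0.6], [16, -5, 0, 0, 0, 9.0, 0.6], [12, -6, 0, 0, 0, 0, 0.6], [0, 0, 0, 0, 0, 0, 0.6]])

```text
t: 18.0
eef_pos: [0.5586, -0.0648, 0.1171]
tool_rot: [0.0, 0.994, -0.106, -0.008]
contact_force: [-0.6, -0.7, -0.5]
gripper_width: 0.343
```

```bash
python3 - <<'E'
from h import *
x,y=sl(0,-1.5);status(x,y,110,-10.2)
im=grab('side','s16'); crop(im,260,130,400,330,4,'s16a')
t=grab('top','t16'); crop(t,240,210,440,320,4,'t16a')
E
```

```text
t 18.0 p [558.6 -64.8 117.1] yaw -12.2 tilt [-0.015  0.001 -1.   ] s,l [-3.2  9.5] F [-0.6 -0.7 -0.5] w 0.343 q7 -0.43
tool delta [11.1 -3.4  7. ] rz -2.0
rotvec [ 0.1  0.9 -2. ]
```

View pics/s16a.png

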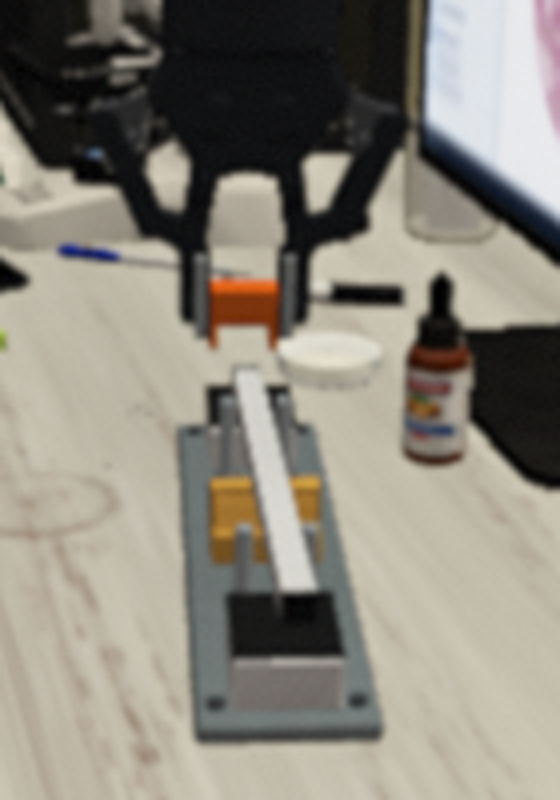

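View pics/t16a.png

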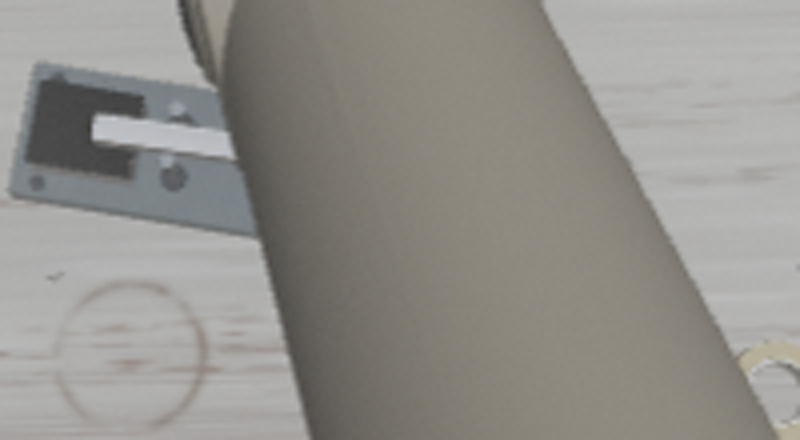

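```bash
python3 - <<'E'
from h import *
im=cv2.imread('pics/s16.png'); g=im.min(2).astype(int)
P=[]
for v in range(226,278,4):
    row=g[v,305:350]; xs=np.where(row>185)[0]
    e=proj('side',np.r_[sl(0,0),59]/1000)
    if len(xs)==0: continue
    # choose contiguous run nearest bar
    runs=np.split(xs,np.where(np.diff(xs)>1)[0]+1)
    for r in runs:
        if 3<len(r)<16:
            a=ray('side',(305+r[0]-.5,v),.059)*1000; b=ray('side',(305+r[-1]+.5,v),.059)*1000
            ra,rb=a[:2]-CEN,b[:2]-CEN
            print(v,305+r[0],305+r[-1],'s',round(ra@AX,1),'l',round(ra@AY,1),round(rb@AY,1))
hsv=cv2.cvtColor(im,cv2.COLOR_BGR2HSV)
m=cv2.inRange(hsv,(18,130,100),(26,255,255)); ys,xs=np.where(m[240:275,305:350]); print('brass',xs.min()+305,xs.max()+305,ys.min()+240,ys.max()+240)
for s,l in ((0,25),(0,-25),(-6,25),(-6,-25),(6,0)): print(s,l,proj('side',np.r_[sl(s,l),45]/1000))
m=cv2.inRange(hsv,(4,150,100),(16,255,255)); ys,xs=np.where(m[190:225,300:340]); print('clip',xs.min()+300,xs.max()+300,ys.min()+190,ys.max()+190)
o,p,R=pose()
for a in (-15,15):
  for b in (-8,8):
    for z in (-5.2,22.8): print(a,b,z,proj('side',(p+R[:,0]*a+R[:,1]*b+[0,0,z])/1000).round(1))
E
```

```text
226 320 324 s 89.9 l 6.2 -3.7
230 321 325 s 67.8 l 5.4 -4.2
234 322 326 s 46.6 l 4.6 -4.8
238 322 327 s 26.3 l 5.8 -5.3
242 323 328 s 6.7 l 5.1 -5.8
246 324 330 s -12.1 l 4.4 -8.1
250 325 331 s -30.2 l 3.7 -8.5
254 326 332 s -47.6 l 3.1 -8.9
258 327 333 s -64.3 l 2.4 -9.3
262 328 334 s -80.5 l 1.8 -9.7
266 329 335 s -96.1 l 1.3 -10.1
270 329 336 s -111.1 l 2.3 -10.4
274 330 337 s -125.7 l 1.7 -10.8
brass 313 339 249 268
0 25 [311.62377469 250.74264693]
0 -25 [339.21908202 250.33030029]
-6 25 [311.74851995 252.061345  ]
-6 -25 [339.51533575 251.64270815]
6 0 [325.23266238 249.23684449]
clip 312 329 200 215
-15 -8 -5.2 [311.3 214.7]
-15 -8 22.8 [311.3 199.5]
-15 8 -5.2 [311.5 217.7]
-15 8 22.8 [311.5 202.3]
15 -8 -5.2 [328.3 214.9]
15 -8 22.8 [328.5 199.7]
15 8 -5.2 [328.8 217.9]
15 8 22.8 [329.  202.5]
```

Request:
apply_moves(increments=[[5, -1, 3, 0, 0.5, -1, 0.6], [4, -1, 4, 0, 0.4, -1, 0.6], [1, -1, 4, 0, 0, 0, 0.6], [0, 0, 4, 0, 0, 0, 0.6], [0, 0, 4, 0, 0, 0, 0.6], [0, 0, 4, 0, 0, 0, 0.6], [0, 0, 0, 0, 0, 0, 0.6], [0, 0, 0, 0, 0, 0, 0.6]])

```text
t: 19.1
eef_pos: [0.5667, -0.0657, 0.0922]
tool_rot: [0.002, 0.996, -0.088, -0.0]
contact_force: [0.1, -0.3, 0.7]
gripper_width: 0.343
```

```bash
python3 - <<'E'
from h import *
x,y=sl(-.5,-1.2);status(x,y,75,-10.2)
im=grab('side','s17'); crop(im,260,130,400,330,4,'s17a')
E
```

```text
t 19.1 p [566.7 -65.7  92.2] yaw -10.1 tilt [-0.001 -0.003 -1.   ] s,l [-2.5  1.4] F [ 0.1 -0.3  0.7] w 0.343 q7 -0.42
tool delta [ 2.6 -2.  17.2] rz 0.1
rotvec [0.2 0.  0.1]
```

View pics/s17a.png

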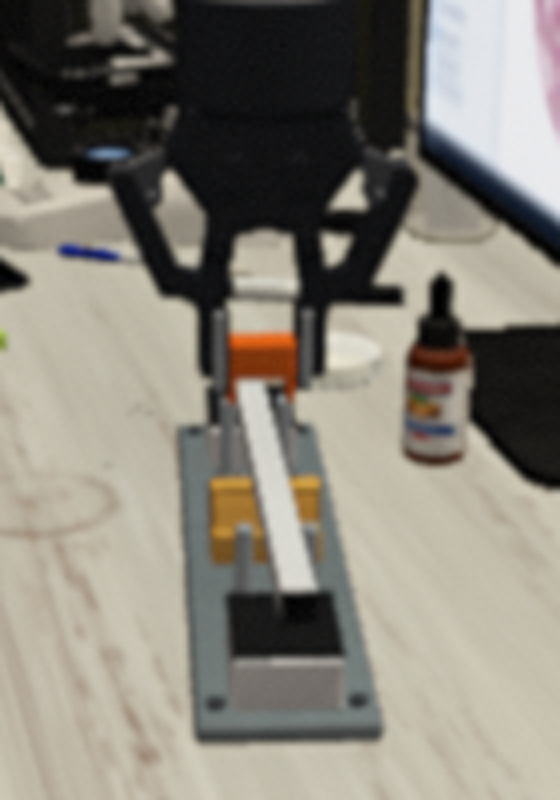

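Request:
apply_moves(increments=[[1.5, -1, 2, 0, 0, 0, 0.6], [1, -1, 3, 0, 0, 0, 0.6], [0, 0, 4, 0, 0, 0, 0.6], [0, 0, 4, 0, 0, 0, 0.6], [0, 0, 4, 0, 0, 0, 0.6], [0, 0, 4, 0, 0, 0, 0.6], [0, 0, 1, 0, 0, 0, 0.6], [0, 0, 0, 0, 0, 0, 0.6]])

```text
t: 20.15
eef_pos: [0.5697, -0.0641, 0.0686]
tool_rot: [0.002, 0.996, -0.088, -0.0]
contact_force: [-0.1, 0.1, -0.1]
gripper_width: 0.344
```

```bash
python3 - <<'E'
from h import *
x,y=sl(-.5,-1.2);status(x,y,54.2,-10.2)
im=grab('side','s18'); crop(im,290,180,370,290,6,'s18a')
E
```

```text
t 20.15 p [569.7 -64.1  68.6] yaw -10.1 tilt [-0.001 -0.003 -1.   ] s,l [-0.3 -1.3] F [-0.1  0.1 -0.1] w 0.344 q7 -0.44
tool delta [-0.1  0.1 14.4] rz 0.1
rotvec [0.2 0.  0.1]
```

View pics/s18a.png

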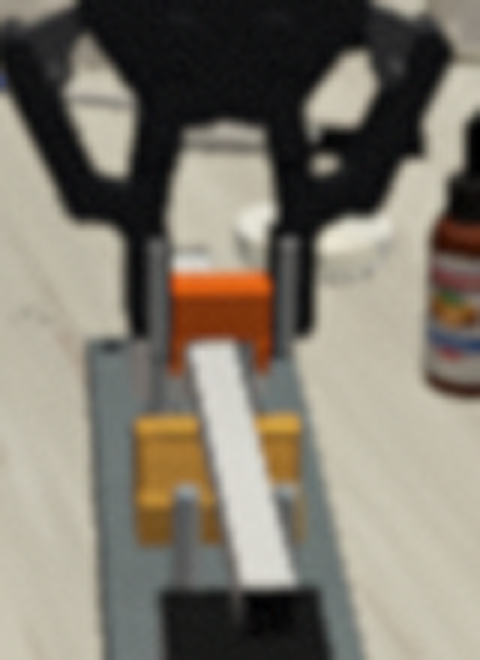

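Request:
apply_moves(increments=[[0, 0, 3, 0, 0, 0, 0.6], [0, 0, 3, 0, 0, 0, 0.6], [0, 0, 3, 0, 0, 0, 0.6], [0, 0, 2, 0, 0, 0, 0.6], [0, 0, 1.5, 0, 0, 0, 0.6], [0, 0, 0.5, 0, 0, 0, 0.6], [0, 0, 0, 0, 0, 0, 0.6], [0, 0, 0, 0, 0, 0, 0.6]])

```text
t: 21.2
eef_pos: [0.5699, -0.0642, 0.0549]
tool_rot: [0.002, 0.996, -0.088, -0.0]
contact_force: [-0.3, 0.1, 0.1]
gripper_width: 0.345
```

```bash
python3 - <<'E'
from h import *
x,y=sl(-.5,-1.2);status(x,y,54.2,-10.2)
im=grab('side','s19'); crop(im,290,180,370,290,6,'s19a')
E
```

```text
t 21.2 p [569.9 -64.2  54.9] yaw -10.1 tilt [-0.    -0.003 -1.   ] s,l [-0.4 -1.5] F [-0.3  0.1  0.1] w 0.345 q7 -0.45
tool delta [-0.3  0.1  0.8] rz 0.1
rotvec [ 0.2 -0.   0.1]
```

View pics/s19a.png

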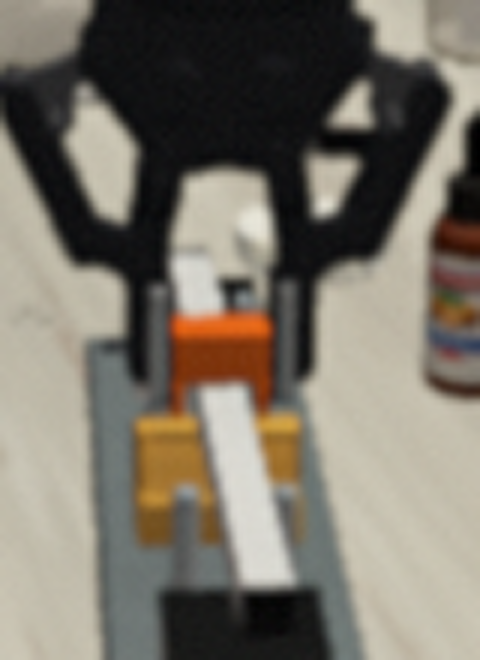

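Request:
apply_moves(increments=[[0, 0, 0.6, 0, 0, 0, 0.6], [0, 0, 0, 0, 0, 0, 0.6], [0, 0, 0, 0, 0, 0, 0.25], [0, 0, 0, 0, 0, 0, 0.2], [0, 0, 0, 0, 0, 0, 0.1], [0, 0, 0, 0, 0, 0, 0], [0, 0, 0, 0, 0, 0, 0], [0, 0, 0, 0, 0, 0, 0]])

```text
t: 22.25
eef_pos: [0.5701, -0.0642, 0.0546]
tool_rot: [0.002, 0.996, -0.088, 0.0]
contact_force: [0.8, -0.0, -0.1]
gripper_width: 0.503
```

```bash
python3 - <<'E'
from h import *
status()
im=grab('side','s20'); crop(im,290,180,370,290,6,'s20a')
E
```

```text
t 22.25 p [570.1 -64.2  54.6] yaw -10.1 tilt [ 0.    -0.003 -1.   ] s,l [-0.4 -1.7] F [ 0.8 -0.  -0.1] w 0.503 q7 -0.45
```

View pics/s20a.png

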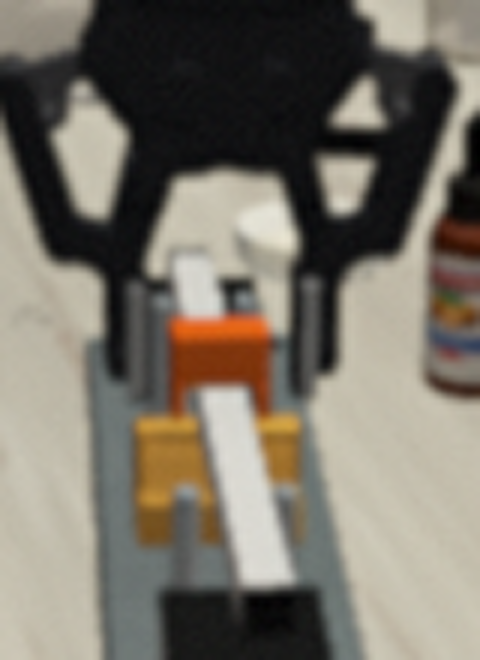

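Request:
apply_moves(increments=[[0, 0, -4, 0, 0, 0, 0], [0, 0, -8, 0, 0, 0, 0], [0, 0, -12, 0, 0, 0, 0], [0, 0, -20, 0, 0, 0, 0], [0, 0, -30, 0, 0, 0, 0], [0, 0, -30, 0, 0, 0, 0], [0, 0, -20, 0, 0, 0, 0], [0, 0, 0, 0, 0, 0, 0]])

```text
t: 23.3
eef_pos: [0.5709, -0.0635, 0.1877]
tool_rot: [0.002, 0.996, -0.088, 0.002]
contact_force: [-0.2, 0.6, 0.0]
gripper_width: 0.501
```

Request:
apply_moves(increments=[[-30, 0, 0, 0, 0, 0, 0], [-40, 0, 0, 0, 0, 0, 0], [-40, 0, 0, 0, 0, 0, 0], [-15, 0, 0, 0, 0, 0, 0], [0, 0, 0, 0, 0, 0, 0], [0, 0, 0, 0, 0, 0, 0], [0, 0, 0, 0, 0, 0, 0], [0, 0, 0, 0, 0, 0, 0]])

```text
t: 24.3
eef_pos: [0.4467, -0.0415, 0.1851]
tool_rot: [0.001, 0.996, -0.088, 0.002]
contact_force: [0.1, 0.1, 0.9]
gripper_width: 0.5
```

```bash
python3 - <<'E'
from h import *
status()
im=grab('side','s21'); crop(im,270,170,370,310,5,'s21a')
t=grab('top','t21'); crop(t,235,180,435,340,4,'t21a')
E
```

```text
t 24.3 p [446.7 -41.5 185.1] yaw -10.1 tilt [ 0.004 -0.002 -1.   ] s,l [ -2.1 123.7] F [0.1 0.1 0.9] w 0.5 q7 -0.35
```

View pics/s21a.png

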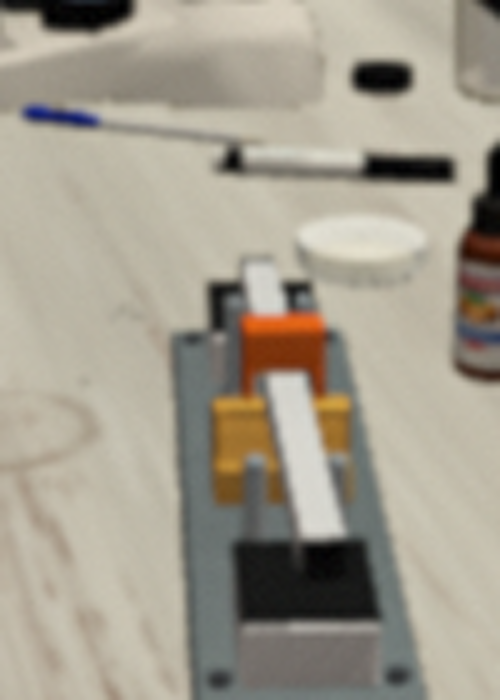

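View pics/t21a.png

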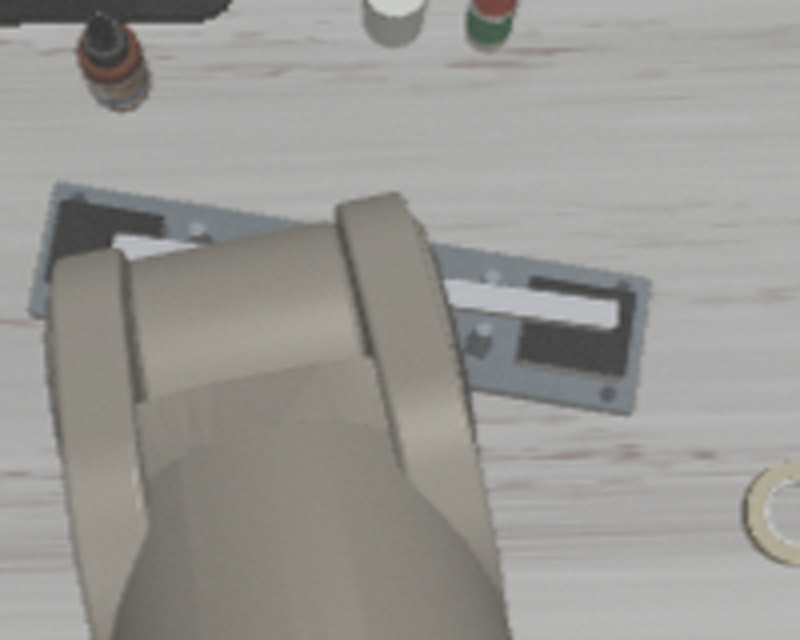

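Request:
apply_moves(increments=[[0, 40, 0, 0, 0, 0, 0], [0, 60, 0, 0, 0, 0, 0], [0, 60, 0, 0, 0, 0, 0], [0, 60, 0, 0, 0, 0, 0], [0, 60, 0, 0, 0, 0, 0], [0, 30, 0, 0, 0, 0, 0], [0, 0, 0, 0, 0, 0, 0], [0, 0, 0, 0, 0, 0, 0]])

```text
t: 25.4
eef_pos: [0.394, -0.3555, 0.1856]
tool_rot: [0.001, 0.996, -0.086, 0.004]
contact_force: [-0.5, 0.3, -0.8]
gripper_width: 0.501
```

```bash
python3 - <<'E'
from h import *
status()
im=grab('side','s22'); crop(im,270,170,370,310,5,'s22a')
t=grab('top','t22'); crop(t,235,160,435,350,4,'t22a')
hsv=cv2.cvtColor(t,cv2.COLOR_BGR2HSV)
m=cv2.inRange(hsv,(4,110,120),(16,255,255))
k,l,st,ce=cv2.connectedComponentsWithStats(m)
for i in range(1,k):
    if st[i,4]>30:
        w=ray('top',ce[i],.077)*1000; r=w[:2]-CEN; print(st[i],ce[i],w.round(1),'s,l',np.round([r@AX,r@AY],1))
m=cv2.inRange(hsv,(17,90,90),(28,255,255)); m[:, :305]=0; m[:,335:]=0; m[:225]=0;m[280:]=0
ys,xs=np.where(m)
S=[];
for x,y in zip(xs,ys):
    r=ray('top',(x,y),.045)[:2]*1000-CEN; S.append([r@AX,r@AY])
S=np.array(S); print('brass',len(S),S.min(0),S.max(0),S.mean(0))
# bar ends
g=t.min(2)
for z in (.059,):
  for (u,v) in ((263.3,241),(389,258)):
    r=ray('top',(u,v),z)[:2]*1000-CEN; print(np.round([r@AX,r@AY],1))
E
```

```text
t 25.4 p [ 394.  -355.5  185.6] yaw -9.9 tilt [ 0.008 -0.002 -1.   ] s,l [-320.3  114.4] F [-0.5  0.3 -0.8] w 0.501 q7 0.35
[354 168  12  11  49] [359.65306122 173.2244898 ] [ 719.4 -149.1   77. ] s,l [ -54.6 -164.6]
[315 240  11  17 120] [319.75833333 247.3       ] [569.2 -63.8  77. ] s,l [-0.1 -0.8]
[296 330  22  16 228] [306.28070175 337.06578947] [397.6 -33.   77. ] s,l [ -3.3 173.6]
brass 142 [-15.62451831 -25.09149927] [14.84994499 27.08757873] [-0.97416283 11.95675795]
[114.    1.2]
[-138.5   -5.5]
```

View pics/t22a.png

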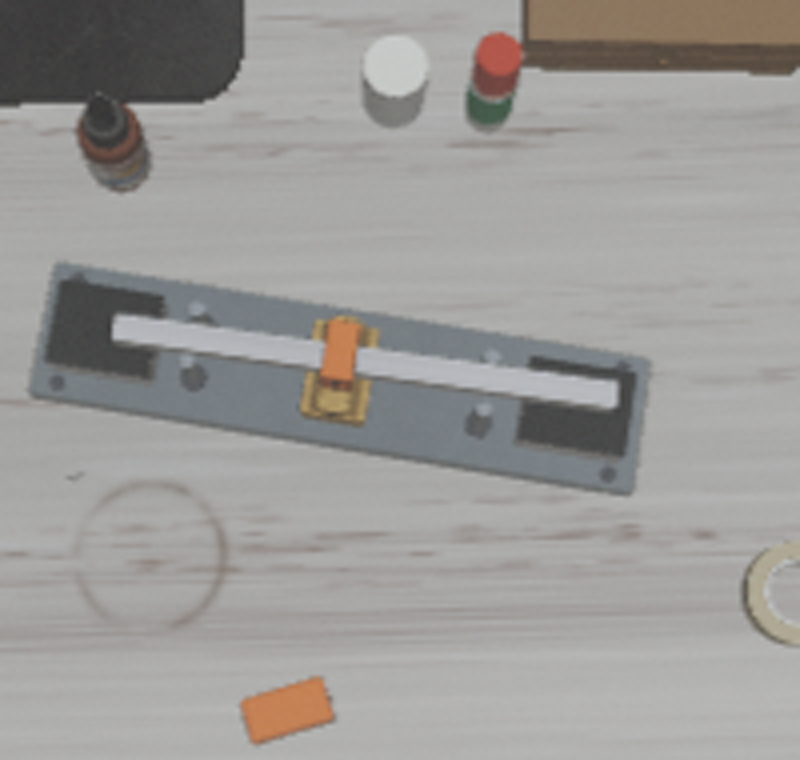

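View pics/s22a.png

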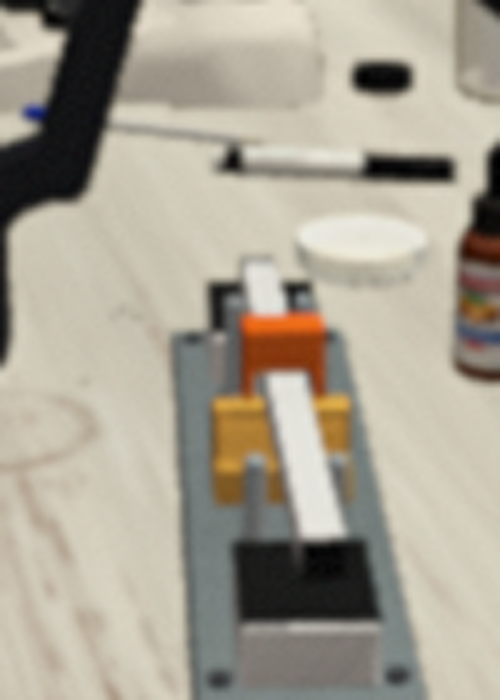

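```bash
python3 - <<'E'
from station import bot
print(bot.hand_in(), bot.get_obs()['t'])
E
```

```text
the job is handed in; nothing more can be done
the job is handed in; nothing more can be done
```

The bar is balanced level on the fulcrum with the smaller orange clip astride it, and the job was handed in at about 25 s of the 72 s allowed; no verdict was reported.

- **Pushing:** I pushed the bar endways by its tail in steps, backing off to look after each. When its low end came up and it settled level, I pushed about 2 mm more to bring the balance point further onto the flat.
- **Clip:** The clip was set down on the bar above the fulcrum, with no contact force measured as it was lowered.
- **Last checks:** After the gripper had left, pictures 1 s apart showed the bar level and still, with both ends clear of the rests. The top view put the clip 0.1 mm along the stand and 0.8 mm across from my measured fulcrum centre, with the calibration good to about 2 mm. The other things in those views looked unmoved.
- **Small disagreements:** My measured stand length came out about 1% short (316 mm against 320 mm). The bar lies turned by 1 to 2 degrees within the guide pins' play. The level check from the side view is good to a few pixels of the enlarged picture, against about 24 pixels between level and tipped.

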